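# Tip the standing paperback and game box down onto the place mat

### The job

A paperback and a game box have been left standing at the edge of the grey place mat on the living-room table. With the fingertips, push each of them near its top so that it topples across the mat and comes to lie flat, front face up and wholly on the mat. Do not pick them up, and leave the remote control, candle, mug and spectacle case where they are.

Things in the scene. Friction and masses are not known exactly. Their poses are not given: they have to be found in the camera images.
- mat: flat, stiff grey place mat, 270 mm (its x) by 360 mm (its y) and 4 mm thick, fixed to the table. Origin: centre of its underside, on the table top; z up. The two standing items stand on it side by side, along one of its long edges, the -x edge; its bare area lies on their +x side.
- paperback: paperback, 26 mm thick (x), 108 mm wide (y, spine at +y), 178 mm tall (z), 0.15 to 0.3 kg, standing loose near the mat's long -x edge. Origin: centre of its underside as it stands (z = 4 mm on the mat). Its -x face is the front cover, looking outward over that edge; its +x face looks across the mat. Taller and thinner than the game box; either may stand on the left.
- gamebox: closed cardboard game box, 40 mm thick (x), 92 mm wide (y), 140 mm tall (z), 0.17 to 0.35 kg, standing loose on its short side beside the paperback. Origin: centre of its underside as it stands (z = 4 mm on the mat). Its -x face is the front (diamond printed on it), looking outward over the mat's long -x edge; its +x face looks across the mat.
- paperback_bottom_left (a point): corner point of the paperback, in the middle of its thickness: x 0, y 54, z 0 mm in its frame
- paperback_bottom_right (a point): corner point of the paperback, in the middle of its thickness: x 0, y -54, z 0 mm in its frame
- paperback_top_left (a point): corner point of the paperback, in the middle of its thickness: x 0, y 54, z 178 mm in its frame
- paperback_top_right (a point): corner point of the paperback, in the middle of its thickness: x 0, y -54, z 178 mm in its frame
- gamebox_bottom_left (a point): corner point of the gamebox, in the middle of its thickness: x 0, y 46, z 0 mm in its frame
- gamebox_bottom_right (a point): corner point of the gamebox, in the middle of its thickness: x 0, y -46, z 0 mm in its frame
- gamebox_top_left (a point): corner point of the gamebox, in the middle of its thickness: x 0, y 46, z 140 mm in its frame
- gamebox_top_right (a point): corner point of the gamebox, in the middle of its thickness: x 0, y -46, z 140 mm in its frame
- remote: bystander: black remote control lying loose on the table, 46 x 165 x 20 mm (x, y, z), outside the mat behind the standing items. Origin: centre of its underside
- candle: bystander: loose cream pillar candle, 72 mm across, 85 mm tall, on the table to the left of the mat. Origin: centre of its underside
- mug: bystander: loose white mug, 80 mm across, 85 mm tall, handle at its +y, on the table to the right of the mat. Origin: centre of its underside
- glasses_case: bystander: loose spectacle case lying on the table outside the mat, behind the standing items, 155 x 58 x 36 mm (x, y, z). Origin: centre of its underside
Mind the look-alikes: they are no part of the job. Several things look just like the paperback: the one meant starts farthest to the robot's left. There is more than one size of the gamebox; the one meant has the size given above.

How it is judged:
By the outcome, as a careful person would: the job done as asked, in the order asked, and still so for the second after the job is handed in, with the robot touching nothing.
It also fails if it takes over 38 s, if anything falls off the work surface, if the arm or the gripper's body presses on something with over 40 N, if the wrist force passes 120 N, or if a joint passes its speed limit or range.

### The arm

A 7-joint arm with a two-finger parallel gripper is mounted at the origin on the work surface. World frame = base frame: x ahead of the robot, y to its left, z up, the work surface at z = 0. Lengths are in mm, angles in rad, forces in N, time in s.
With the tool pointing down it reaches from about 425 to 925 mm from the base axis. Payload 6.8 kg.
Tool frame: the origin (TCP) lies at the very end of the fingers, on their centre line; the grasp point (between the pads) lies robot.grip_depth behind it (robot.grip_depth is the distance from the TCP to the grasp point, in mm); x points along the fingers, z is the direction in which the jaws open and shut, and the axes are right-handed (so a half turn about x gives the same grasp; the last joint's range is limited). The gripper opens to 85 mm and grips with 20 to 120 N. Pads are 22 mm wide; open, the fingers measure 114 mm over their backs; the gripper's body (76 mm by 85 mm) begins 54 mm behind the grasp point. The pads swing forward as they close: fully open they stand 13 mm farther back than shut.
Start: joints at [-1.289, 0.477, 0.022, 1.555, -0.011, 1.109, -0.083], TCP at [256.5, 624.384, 199.708] pointing down, gripper open.
Joint ranges: [-2.96, 2.96], [-0.34, 2.1], [-1.41, 1.46], [0.24, 2.44], [-1.37, 4.51], [0.17, 1.92], [-2.96, 2.96]. Speed limits (rad/s): [2.39, 2.39, 3.14, 3.14, 3.14, 3.14, 3.14].

### API

Orientations are given as a unit quaternion [w, x, y, z].
In Python, from cell import robot gives the robot as it stands.
- The arm moves only by the tool jog_arm, never from a script. Its argument "steps" is a list of rows, each a list of 5 numbers: the shift along the tool's x, y, z in cm, then the turn about the tool's x in rad, then the closure, from 0 (fully open) to 1 (shut). In form: [[tx, ty, tz, twist, hand], ...]. A call has 1 to 10 rows; each row shifts and turns the pose as measured when the row begins, along the tool's axes as they then stand; what a row does not reach is not made up. A row lasts 1/8 s, in which the tool goes at most 62.5 mm and 10.7 degrees, less where a joint would pass 70% of its speed; a pose out of reach is approached as far as the arm can. A call with a gripper value outside its range is refused whole. The fingers move at their own pace and stop on an object; the grip force is fixed at half the most. Time passes only in rows, so rows that do not move let the fingers close. It gives the time, the measured TCP pose, the force and the opening at its end, in the units of the state.
- robot.get_obs(): the state, without advancing time (a new reading comes with each control period).
- robot.get_image(name): name is "side" or "top"; returns (picture, depth): 384x512x3 uint8, red, green, blue; 384x512 float32, mm along the optical axis (not along the pixel's ray), 0 where there is no reading.
- robot.calibration(name): a dict with "fov_y" (degrees; the focal length in pixels is half the picture's height over the tangent of half this angle, whatever the lens; pixels are square), "cx", "cy" (the principal point, pixels), "T" (4x4, takes a point from camera to world coordinates). Camera axes: x right, y down, z forward; pixel columns grow to the right and rows downward; lengths in mm; the calibration is good to about 2 mm. A picture is of the moment at which its call begins. calibration takes no time and is no camera call.
- robot.finish_job(): hands the job in, once; it reports no verdict.
The state is a dict: "t": time; "joints": joint angles; "qvel": joint speeds; "tau": joint torques, N m; "tcp_pos": TCP position; "tool_rot": TCP orientation; "force": force on the tool from outside, world axes, zero at the start; "ft_torque": the same for the moment, N m; "opening": opening from 0.0 (shut) to 1.0 (fully open).
Only numpy, scipy, OpenCV 4.12 (cv2) and the standard library are available. Lean on these libraries where they do the work, as an engineer would, in place of code of your own. Each camera call takes 0.05 s, during which the arm holds its last target. There are 200 camera calls.

## Working session

There is one attempt and no reset: what is moved stays moved. The work goes in short steps, Python scripts to look and compute and a tool call to move; the robot and the scene stay as the last step left them, time stands still between calls to the robot, and variables do not carry over. Pictures are saved under pics/ and viewed, about 8 in all and at most 12, crops included, and the job is handed in when it is done.

Besides the shell and the picture viewer there is one more tool, called after "Call:" as name(argument=value, ...), one argument or row to a line, values as JSON. jog_arm: Moves the arm, as the interface text tells. Its arguments: {"type":"object","properties":{"steps":{"type":"array","items":{"type":"array","items":{"type":"number"}}}},"required":["steps"]}

```bash
mkdir -p pics
cat > h.py <<'E'
import numpy as np, cv2
from cell import robot
def grab(n):
    im,d=robot.get_image(n); c=robot.calibration(n)
    f=im.shape[0]/2/np.tan(np.radians(c['fov_y'])/2)
    v,u=np.indices(d.shape)
    P=np.stack([(u-c['cx'])/f*d,(v-c['cy'])/f*d,d,np.ones_like(d)],-1)@np.array(c['T']).T
    P=P[...,:3]; P[d==0]=np.nan
    return im,P
def save(n,im): cv2.imwrite(f'pics/{n}.png',im[...,::-1])
E
python3 - <<'E'
from h import *
o=robot.get_obs(); print({k:np.round(o[k],3).tolist() for k in ('t','tcp_pos','tool_rot','force')})
for n in('top','side'):
    im,P=grab(n); save(n+'0',im); np.save(n+'0.npy',P); print(n,np.round(robot.calibration(n)['T'],2).tolist())
a=[cv2.imread(f'pics/{n}0.png') for n in('top','side')]
E
```

```text
{'t': 0.0, 'tcp_pos': [256.282, 623.757, 198.736], 'tool_rot': [0.587, -0.394, 0.588, 0.393], 'force': [0.189, -0.148, -0.358]}
top [[-0.02, -1.0, 0.07, 414.35], [-1.0, 0.02, 0.0, -16.2], [-0.0, -0.07, -1.0, 1363.95], [0.0, 0.0, 0.0, 1.0]]
side [[0.98, -0.14, 0.16, 331.45], [-0.21, -0.69, 0.7, -918.78], [0.01, -0.71, -0.7, 1024.2], [0.0, 0.0, 0.0, 1.0]]
```

View pics/top0.png

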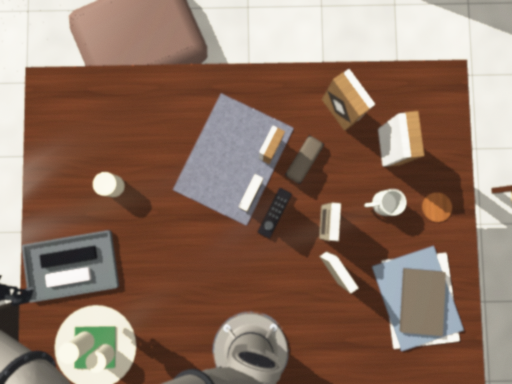

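View pics/side0.png

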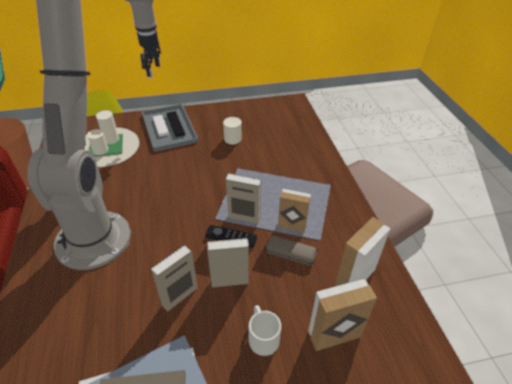

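The top view shows the mat (corners about (220,95), (293,128), (247,222), (175,188)). The paperback is at (252,193) and the gamebox at (271,143), both on the mat's right-hand long edge. The case (305,158) and remote (275,213) lie behind them, and the look-alikes are further right. Next I measure the poses.

Run:
```python
from h import *
P=np.load('top0.npy'); im=cv2.imread('pics/top0.png').astype(int)
b,g,r=im[...,0],im[...,1],im[...,2]
z=P[...,2]
v,u=np.indices(z.shape)
roi=(u>165)&(u<330)&(v>85)&(v<245)
m=roi&(abs(z-4)<15)&(b>r+5)&(b>80)
def rect(mask,name):
    n,l,s,_=cv2.connectedComponentsWithStats(mask.astype(np.uint8))
    k=1+np.argmax(s[1:,4]); q=P[l==k]
    R=cv2.minAreaRect(q[:,:2].astype(np.float32)); print(name,len(q),np.round(R[0],1),np.round(R[1],1),round(R[2],1),'z',np.round(np.nanpercentile(q[:,2],[5,50,95]),1)); print(np.round(cv2.boxPoints(R),0).tolist())
rect(m,'mat')
rect(roi&(z>165)&(v>160),'book'); rect(roi&(z>128)&(v<165)&(u<290),'game')
rect(roi&(z>12)&(z<60)&(u>258)&(v>180),'remote');rect(roi&(z>22)&(z<60)&(u>283)&(v<185),'case')
rect((z>50)&(abs(u-110)<20)&(abs(v-185)<20),'candle')
S=np.load('side0.npy'); zz=S[...,2]
v,u=np.indices(zz.shape)
for nm,mk in (('bookS',(zz>20)&(abs(u-243)<22)&(v>170)&(v<228)),('gameS',(zz>20)&(abs(u-294)<20)&(v>186)&(v<240))):rect(mk,nm)
```

```text
mat 7107 [623.4  45.7] [263.7 353.3] 63.2 z [-1.7  3.   7.9]
[[406.0, 8.0], [722.0, -152.0], [841.0, 84.0], [525.0, 243.0]]
book 343 [498.4 -10.5] [ 25.9 107.9] 62.5 z [175.5 179.4 183.3]
[[445.0, 3.0], [540.0, -47.0], [552.0, -24.0], [457.0, 26.0]]
game 415 [650.1 -76.3] [39.2 93. ] 62.5 z [138.2 142.6 146.5]
[[600.0, -72.0], [682.0, -115.0], [700.0, -80.0], [618.0, -37.0]]
remote 705 [440.3 -85.8] [ 45.2 164.7] 62.3 z [14.  18.7 23.7]
[[357.0, -67.0], [503.0, -144.0], [524.0, -104.0], [378.0, -27.0]]
case 818 [ 612.9 -186.9] [ 58.1 156. ] 57.4 z [26.2 33.8 38.9]
[[531.0, -169.0], [663.0, -253.0], [694.0, -204.0], [563.0, -120.0]]
candle 486 [538.2 443. ] [70.  70.7] 37.5 z [61.3 82.7 87.4]
[[489.0, 450.0], [532.0, 394.0], [587.0, 436.0], [544.0, 492.0]]
bookS 1392 [508.4  -0.6] [171.6  86.1] 45.9 z [ -2.5   3.7 181.5]
[[418.0, -32.0], [480.0, -92.0], [599.0, 31.0], [537.0, 91.0]]
gameS 1026 [ 453.1 -149.3] [ 93.7 118.4] 76.8 z [-5.5 -0.1 20.9]
[[385.0, -181.0], [500.0, -208.0], [521.0, -117.0], [406.0, -90.0]]
```

```bash
cat >> h.py <<'E'
from scipy.spatial.transform import Rotation as Ro
n=np.array([np.cos(np.radians(62.6)),np.sin(np.radians(62.6)),0]); my=np.array([-n[1],n[0],0])
book=np.array([498.4,-10.5,0]); game=np.array([650.1,-76.3,0])
def st(target=None,ang=None):
    o=robot.get_obs(); q=o['tool_rot']; R=Ro.from_quat([*q[1:],q[0]]).as_matrix()
    print('t',round(o['t'],2),'tcp',np.round(o['tcp_pos'],1),'F',np.round(o['force'],1),'op',round(o['opening'],2)); print(np.round(R,3).tolist())
    c=R[:,2]; c=c/np.linalg.norm(c)
    tw=np.arctan2(R[:,1]@my*-1, R[:,2]@my)  # twist about x taking z axis to my
    print('twist to bring z to my',round(float(tw),3), 'n in tool',np.round(R.T@n,3))
    if target is not None: print('delta tool cm',np.round(R.T@(np.array(target)-o['tcp_pos'])/10,2))
E
python3 - <<'E'
from h import *
t=book-n*65; t[2]=155; print(t, 'grip_depth',robot.grip_depth)
st([*t[:2],290])
E
```

```text
[468.48701399 -68.20800003 155.        ] grip_depth 18.700000000000003
t 0.1 tcp [256.3 623.8 198.8] F [ 0.1  0.2 -0.9] op 1.0
[[-0.0, -0.925, 0.38], [-0.002, 0.38, 0.925], [-1.0, -0.0, -0.002]]
twist to bring z to my -1.482 n in tool [-0.002 -0.088  0.996]
delta tool cm [ -9.02 -45.93 -55.96]
```

Call:
jog_arm(
  steps=[
    [-5, 0, 0, 0, 0.4],
    [-4, 0, 0, 0, 0.4],
    [0, -3.8, -4.7, 0, 0.4],
    [0, -3.8, -4.7, 0, 0.4],
    [0, -3.8, -4.7, 0, 0.4],
    [0, -3.8, -4.7, 0, 0.4],
    [0, -3.8, -4.7, 0, 0.4],
    [0, -3.8, -4.7, 0, 0.4],
    [0, -3.8, -4.7, 0, 0.4],
    [0, -3.8, -4.7, 0, 0.4],
  ],
)

```text
t: 1.35
tcp_pos: [395.9, 149.5, 289.0]
tool_rot: [0.584, -0.397, 0.588, 0.395]
force: [1.1, -0.2, 0.4]
opening: 0.601
```

Run:
```python
from h import *
t=book-n*65
st([*t[:2],290])
```

```text
t 1.35 tcp [395.9 149.5 289. ] F [ 1.1 -0.2  0.4] op 0.6
[[-0.004, -0.928, 0.373], [-0.006, 0.373, 0.928], [-1.0, 0.001, -0.007]]
twist to bring z to my -1.474 n in tool [-0.007 -0.096  0.995]
delta tool cm [ 1.000e-02 -1.485e+01 -1.750e+01]
```

Call:
jog_arm(
  steps=[
    [0, -3.9, -4.6, 0, 0.4],
    [0, -3.9, -4.6, 0, 0.4],
    [0, -3.9, -4.6, 0, 0.4],
    [0, -3.4, -4.0, 0, 0.4],
    [0, 0, 0, -0.18, 0.4],
    [0, 0, 0, -0.18, 0.4],
    [0, 0, 0, -0.18, 0.4],
    [0, 0, 0, -0.18, 0.4],
    [0, 0, 0, -0.18, 0.4],
    [0, 0, 0, -0.18, 0.4],
  ],
)

```text
t: 2.6
tcp_pos: [468.0, -86.3, 288.3]
tool_rot: [0.288, -0.643, 0.294, 0.645]
force: [0.2, -0.4, -0.1]
opening: 0.596
```

Run:
```python
from h import *
t=book-n*65
st([*t[:2],155])
```

```text
t 2.6 tcp [468.  -86.3 288.3] F [ 0.2 -0.4 -0.1] op 0.6
[[-0.006, -0.751, -0.661], [-0.006, -0.661, 0.751], [-1.0, 0.009, -0.0]]
twist to bring z to my -0.371 n in tool [-0.008 -0.932  0.362]
delta tool cm [13.32 -1.34  1.33]
```

Call:
jog_arm(
  steps=[
    [0, 0, 0, -0.18, 0.4],
    [0, 0, 0, -0.19, 0.4],
    [5, 0, 0, 0, 0.4],
    [5, 0, 0, 0, 0.4],
    [3.3, 0, 0, 0, 0.4],
    [0, 0, 0, 0, 0.4],
  ],
)

```text
t: 3.35
tcp_pos: [466.5, -86.6, 151.6]
tool_rot: [0.163, -0.686, 0.168, 0.689]
force: [-0.3, 0.3, 0.7]
opening: 0.601
```

Run:
```python
from h import *
t=book-n*45
st([*t[:2],155])
im,P=grab('side'); save('s1',cv2.resize(im[130:290,150:370],None,fx=3,fy=3))
```

```text
t 3.35 tcp [466.5 -86.6 151.6] F [-0.3  0.3  0.7] op 0.6
[[-0.006, -0.455, -0.89], [-0.005, -0.89, 0.455], [-1.0, 0.008, 0.003]]
twist to bring z to my 0.006 n in tool [-0.008 -1.    -0.006]
delta tool cm [-0.37 -3.73  0.65]
```

View pics/s1.png

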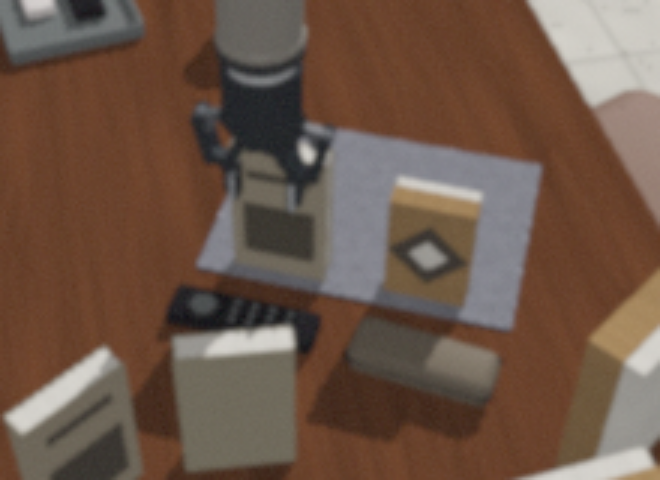

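The fingers are right behind the paperback (crop about (265,190)), above the remote. Now I push slowly.

Call:
jog_arm(
  steps=[
    [0, -3.5, 0.6, 0, 0.4],
    [0, -0.7, 0, 0, 0.4],
    [0, -0.7, 0, 0, 0.4],
    [0, -0.7, 0, 0, 0.4],
    [0, -0.7, 0, 0, 0.4],
    [0, -0.7, 0, 0, 0.4],
  ],
)

```text
t: 4.15
tcp_pos: [498.9, -21.7, 158.8]
tool_rot: [-0.166, 0.689, -0.168, -0.685]
force: [0.3, -0.4, -1.0]
opening: 0.603
```

Run:
```python
from h import *
st([*book[:2],155])
im,P=grab('side'); save('s2',cv2.resize(im[130:290,150:370],None,fx=3,fy=3))
```

```text
t 4.15 tcp [498.9 -21.7 158.8] F [ 0.3 -0.4 -1. ] op 0.6
[[0.006, -0.459, -0.888], [-0.004, -0.888, 0.459], [-1.0, 0.001, -0.007]]
twist to bring z to my 0.001 n in tool [-0.001 -1.    -0.001]
delta tool cm [ 0.37 -0.97  0.56]
```

View pics/s2.png

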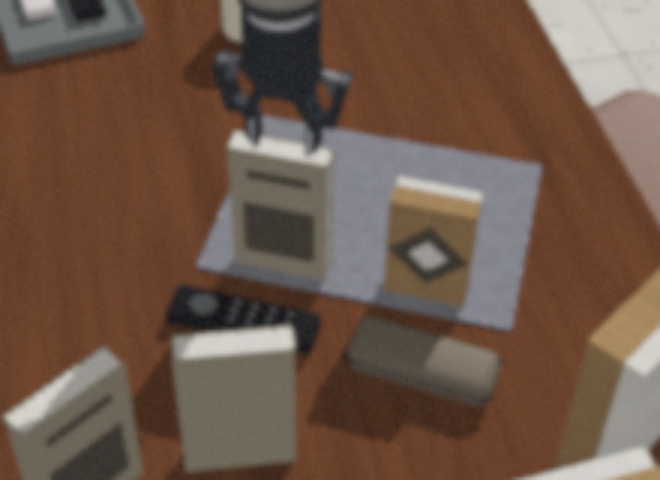

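Run:
```python
from h import *
o=np.load('side0.npy')
im,P=grab('side')
def mf(p): d=p-book; return np.round([d@n,d@my,p[2]],0)
for (x,y) in [(255,135),(255,125),(315,140),(315,125),(280,150),(280,142),(280,160),(280,200),(280,250),(250,160),(320,165)]:
    v,u=130+y//3,150+x//3; print((x,y),im[v,u],mf(P[v,u]),'before',mf(o[v,u]))
im,P=grab('top'); z=P[...,2]
save('t2',cv2.resize(im[80:250,160:330],None,fx=3.5,fy=3.5))
```

```text
(255, 135) [73 75 76] [-22.  21. 213.] before [ 14.  33. 180.]
(255, 125) [66 66 68] [-16.  22. 224.] before [225. 103.   1.]
(315, 140) [47 53 54] [-16. -41. 219.] before [216.  21.   3.]
(315, 125) [40 42 45] [-18. -41. 241.] before [250.  30.  -2.]
(280, 150) [212 210 204] [ -2.   2. 180.] before [ -3.   2. 180.]
(280, 142) [191 189 184] [  9.   5. 182.] before [  9.   5. 182.]
(280, 160) [126 118 105] [-16.  -2. 181.] before [-13.  -1. 178.]
(280, 200) [112 105  93] [-15.  -1. 123.] before [-12.  -0. 120.]
(280, 250) [60 58 48] [-19.  -1.  47.] before [-15.  -0.  42.]
(250, 160) [110 105  92] [-15.  31. 171.] before [-15.  31. 171.]
(320, 165) [145 139 129] [-12. -43. 179.] before [-13. -43. 179.]
```

View pics/t2.png

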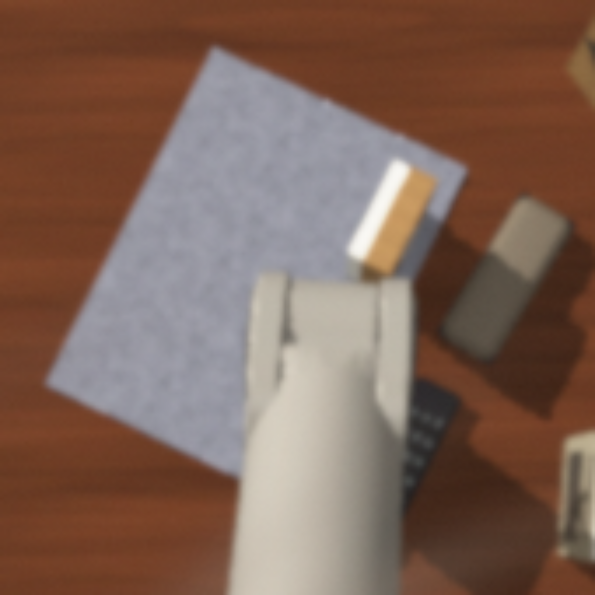

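Run:
```python
from h import *
o=robot.get_obs(); print(o['tcp_pos'],o['t'])
c=robot.calibration('side'); T=np.linalg.inv(c['T']); f=192/np.tan(np.radians(c['fov_y'])/2)
def pj(p): q=T@[*p,1]; return np.round([(f*q[0]/q[2]+c['cx']-150)*3,(f*q[1]/q[2]+c['cy']-130)*3])
for nm,p in (('now',np.array(o['tcp_pos'])),('s1',np.array([466.5,-86.6,151.6]))):
  for dz in (0,10,40):print(nm,dz,[pj(p+s*my+[0,0,dz]) for s in(-30,0,30)])
im,P=grab('side')
for x in (255,314):
  u=150+x//3
  for v in range(168,184):
    p=P[v,u]; d=p-book; print(x,(v-130)*3,im[v,u],np.round([d@n,d@my,p[2]]))
```

```text
[498.70928909 -21.60409659 158.50182305] 4.3
now 0 [array([311., 176.]), array([284., 171.]), array([256., 166.])]
now 10 [array([312., 169.]), array([284., 164.]), array([256., 159.])]
now 40 [array([312., 148.]), array([283., 143.]), array([255., 137.])]
s1 0 [array([294., 230.]), array([265., 224.]), array([237., 218.])]
s1 10 [array([294., 223.]), array([265., 217.]), array([236., 211.])]
s1 40 [array([293., 202.]), array([264., 196.]), array([235., 190.])]
255 114 [48 48 50] [-13.  23. 234.]
255 117 [54 55 58] [-15.  22. 231.]
255 120 [60 60 64] [-17.  22. 229.]
255 123 [61 62 66] [-14.  23. 222.]
255 126 [61 61 64] [-19.  21. 223.]
255 129 [59 60 64] [-16.  22. 216.]
255 132 [63 65 66] [-20.  21. 216.]
255 135 [68 69 71] [-19.  22. 211.]
255 138 [79 81 81] [-19.  22. 206.]
255 141 [108 108 105] [-21.  21. 204.]
255 144 [146 146 140] [-21.  21. 200.]
255 147 [181 179 172] [ -7.  26. 182.]
255 150 [175 171 163] [-12.  25. 182.]
255 153 [143 140 129] [-13.  25. 179.]
255 156 [114 106  92] [-13.  25. 175.]
255 159 [113 105  93] [-16.  24. 174.]
314 114 [43 46 51] [-21. -38. 254.]
314 117 [40 42 48] [-23. -39. 252.]
314 120 [37 40 43] [-23. -39. 248.]
314 123 [34 38 43] [-21. -38. 242.]
314 126 [42 43 45] [-23. -39. 241.]
314 129 [53 57 59] [-20. -38. 234.]
314 132 [68 68 72] [-15. -37. 225.]
314 135 [74 77 79] [-19. -38. 225.]
314 138 [71 73 75] [-19. -38. 221.]
314 141 [72 74 78] [-18. -38. 216.]
314 144 [77 79 80] [-20. -38. 214.]
314 147 [87 86 88] [-16. -37. 206.]
314 150 [133 132 128] [-17. -38. 203.]
314 153 [180 178 173] [  2. -33. 181.]
314 156 [202 199 193] [ -4. -34. 182.]
314 159 [200 195 190] [ -8. -35. 182.]
```

The book has not moved. The depth shows the finger ends at about z 182 while the TCP reads 158, so they skimmed onto the book's top. At this closure the real tips sit about 24 mm higher than the TCP reading. I'll lift, back off and push again about 35 mm lower.

Call:
jog_arm(
  steps=[
    [-4, 0, 0, 0, 0.4],
    [0, 4, 0, 0, 0.4],
    [0, 4, 0.5, 0, 0.4],
    [4, 0, 0, 0, 0.4],
    [3.4, 0, 0, 0, 0.4],
    [0, 0, 0, 0, 0.4],
  ],
)

```text
t: 5.1
tcp_pos: [456.2, -95.2, 125.1]
tool_rot: [-0.167, 0.69, -0.169, -0.684]
force: [-0.7, -0.9, 0.5]
opening: 0.6
```

Run:
```python
from h import *
st([*book[:2],125])
im,P=grab('side'); save('s3',cv2.resize(im[130:290,150:370],None,fx=3,fy=3))
for x in (232,291):
  u=150+x//3
  for v in range(184,212,2):
    p=P[v,u]; d=p-book; print(x,(v-130)*3,np.round([d@n,d@my,p[2]]))
```

```text
t 5.1 tcp [456.2 -95.2 125.1] F [-0.7 -0.9  0.5] op 0.6
[[0.007, -0.461, -0.887], [-0.005, -0.887, 0.461], [-1.0, 0.001, -0.009]]
twist to bring z to my -0.001 n in tool [-0.001 -1.     0.001]
delta tool cm [ 0.   -9.46  0.16]
232 162 [-116.   13.  262.]
232 168 [-114.   14.  252.]
232 174 [-109.   17.  239.]
232 180 [-13.  52. 134.]
232 186 [-85.  26. 199.]
232 192 [-87.  26. 192.]
232 198 [-91.  25. 189.]
232 204 [-89.  26. 177.]
232 210 [-91.  26. 171.]
232 216 [-91.  26. 162.]
232 222 [-19.  53.  75.]
232 228 [-13.  56.  58.]
232 234 [25. 71.  6.]
232 240 [15. 67.  7.]
291 162 [-101.  -40.  262.]
291 168 [-13. -14. 168.]
291 174 [-16. -15. 162.]
291 180 [-16. -15. 154.]
291 186 [-86. -35. 216.]
291 192 [-92. -37. 214.]
291 198 [-98. -39. 213.]
291 204 [-101.  -40.  207.]
291 210 [-100.  -40.  198.]
291 216 [-99. -39. 189.]
291 222 [-102.  -40.  183.]
291 228 [-15. -14.  80.]
291 234 [-15. -14.  71.]
291 240 [-13. -13.  59.]
```

View pics/s3.png

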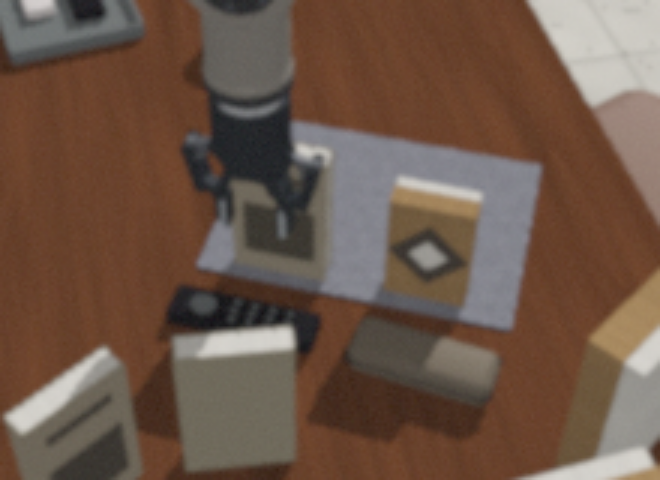

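Now the tips hang well below the book's top edge. The left tip is at (225,222) and the right at (283,240) in the crop, z about 155 to 160. Pushing.

Call:
jog_arm(
  steps=[
    [0, -3.5, 0, 0, 0.4],
    [0, -2.5, 0, 0, 0.4],
    [0, -0.8, 0, 0, 0.4],
    [0, -0.8, 0, 0, 0.4],
    [0, -0.8, 0, 0, 0.4],
    [0, -0.8, 0, 0, 0.4],
  ],
)

```text
t: 5.9
tcp_pos: [504.1, -13.8, 132.5]
tool_rot: [-0.169, 0.693, -0.169, -0.68]
force: [0.5, -0.8, -0.5]
opening: 0.6
```

Run:
```python
from h import *
st([*book[:2],125])
im,P=grab('side')
for x,y in ((280,150),(280,165),(280,200),(280,250),(320,165),(320,180)):
    p=P[130+y//3,150+x//3]; d=p-book; print(x,y,np.round([d@n,d@my,p[2]]))
```

```text
t 5.9 tcp [504.1 -13.8 132.5] F [ 0.5 -0.8 -0.5] op 0.6
[[0.017, -0.465, -0.885], [-0.005, -0.885, 0.465], [-1.0, -0.004, -0.017]]
twist to bring z to my -0.005 n in tool [ 0.004 -1.     0.005]
delta tool cm [ 0.74 -0.03  0.67]
280 150 [ 10.   5. 168.]
280 165 [  7.   5. 149.]
280 200 [ -1.   3. 108.]
280 250 [-12.   1.  39.]
320 165 [  7. -38. 161.]
320 180 [  7. -38. 138.]
```

Tipped about 9.5°; continuing.

Call:
jog_arm(
  steps=[
    [0, -1, 0, 0, 0.4],
    [0, -1, 0, 0, 0.4],
    [0, -1, 0, 0, 0.4],
    [0, 0, 0, 0, 0.4],
    [0, 0, 0, 0, 0.4],
    [-3, 2, 0, 0, 0.4],
    [-5, 2, 0, 0, 0.4],
    [-5, 0, 0, 0, 0.4],
  ],
)

```text
t: 6.95
tcp_pos: [494.9, -21.2, 261.6]
tool_rot: [-0.167, 0.69, -0.171, -0.683]
force: [1.5, 0.8, -0.3]
opening: 0.604
```

Run:
```python
from h import *
t=game-n*85
st([*t[:2],260])
im,P=grab('side'); save('s4',cv2.resize(im[110:290,150:370],None,fx=3,fy=3))
```

```text
t 6.95 tcp [494.9 -21.2 261.6] F [ 1.5  0.8 -0.3] op 0.6
[[0.008, -0.465, -0.885], [-0.008, -0.885, 0.465], [-1.0, 0.003, -0.01]]
twist to bring z to my -0.005 n in tool [-0.003 -1.     0.005]
delta tool cm [  0.35   6.16 -16.34]
```

View pics/s4.png

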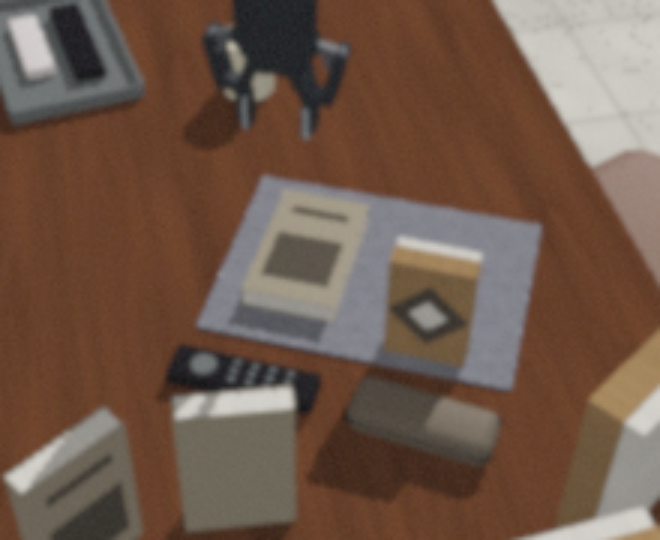

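The paperback lies flat, front up and inside the mat. Next is the game box: the approach is behind it at altitude, above the case.

Call:
jog_arm(
  steps=[
    [0, 3.1, -3, 0, 0.4],
    [0, 3.1, -4.5, 0, 0.4],
    [0, 0, -4.5, 0, 0.4],
    [0, 0, -4.3, 0, 0.4],
    [5, 0, 0, 0, 0.4],
    [5, 0, 0, 0, 0.4],
    [5, 0, 0, 0, 0.4],
    [2, 0, 0, 0, 0.4],
    [0, 0, 0, 0, 0.4],
  ],
)

```text
t: 8.12
tcp_pos: [622.9, -159.6, 97.1]
tool_rot: [-0.172, 0.695, -0.169, -0.677]
force: [0.7, 0.5, 0.3]
opening: 0.601
```

Run:
```python
from h import *
st([*game[:2],88])
im,P=grab('side'); save('s5',cv2.resize(im[110:290,150:370],None,fx=3,fy=3))
```

```text
t 8.12 tcp [ 622.9 -159.6   97.1] F [0.7 0.5 0.3] op 0.6
[[0.025, -0.468, -0.883], [-0.002, -0.883, 0.468], [-1.0, -0.01, -0.023]]
twist to bring z to my -0.009 n in tool [ 0.01  -1.     0.009]
delta tool cm [ 0.96 -8.63  1.52]
```

View pics/s5.png

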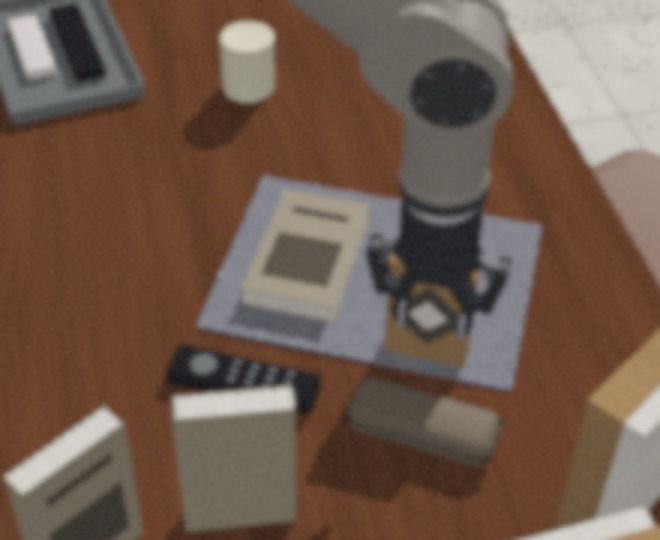

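Fingers are behind the game box's front face (tips about (400,325) and (465,330)). Pushing, with a 1.4 cm lateral correction.

Call:
jog_arm(
  steps=[
    [0.9, -1, 1.4, 0, 0.4],
    [0, -3, 0, 0, 0.4],
    [0.1, -0.8, 0, 0, 0.4],
    [0.1, -0.8, 0, 0, 0.4],
    [0.1, -0.8, 0, 0, 0.4],
    [0.1, -0.8, 0, 0, 0.4],
    [0.1, -0.8, 0, 0, 0.4],
  ],
)

```text
t: 9.05
tcp_pos: [649.9, -80.5, 87.9]
tool_rot: [-0.173, 0.697, -0.17, -0.675]
force: [-0.1, 0.5, -0.6]
opening: 0.601
```

Run:
```python
from h import *
st([*game[:2],88])
o=np.load('side0.npy');im,P=grab('side')
for x,y in ((435,245),(435,265),(430,280),(430,300),(430,320),(430,340),(455,350)):
    v,u=110+y//3,150+x//3
    print(x,y,[np.round([(p-game)@n,(p-game)@my,p[2]]) for p in (P[v,u],o[v,u])])
```

```text
t 9.05 tcp [649.9 -80.5  87.9] F [-0.1  0.5 -0.6] op 0.6
[[0.032, -0.47, -0.882], [-0.004, -0.882, 0.471], [-0.999, -0.011, -0.03]]
twist to bring z to my -0.012 n in tool [ 0.011 -1.     0.012]
delta tool cm [-0.02 -0.39  0.18]
435 245 [array([ 14.,   5., 149.]), array([nan, nan, nan])]
435 265 [array([  8.,   2., 124.]), array([-15.,  -1., 147.])]
430 280 [array([  1.,   6., 107.]), array([-20.,   3., 129.])]
430 300 [array([-3.,  3., 79.]), array([-25.,   0., 103.])]
430 320 [array([-12.,  -0.,  62.]), array([-22.,  -2.,  73.])]
430 340 [array([-14.,  -3.,  31.]), array([-19.,  -4.,  36.])]
455 350 [array([-18., -31.,  28.]), array([-22., -31.,  33.])]
```

Call:
jog_arm(
  steps=[
    [0.1, -0.9, 0, 0, 0.4],
    [0.1, -0.9, 0, 0, 0.4],
    [0, -0.9, 0, 0, 0.4],
    [0, 0, 0, 0, 0.4],
    [0, 0, 0, 0, 0.4],
    [-3, 2, 0, 0, 0.4],
    [-5, 2, 0, 0, 0.4],
    [-5, 0, 0, 0, 0.4],
    [-5, 0, 0, 0, 0.4],
  ],
)

```text
t: 10.22
tcp_pos: [635.3, -90.4, 264.9]
tool_rot: [-0.172, 0.694, -0.171, -0.678]
force: [0.2, -0.2, 0.3]
opening: 0.604
```

Run:
```python
from h import *
st()
im,P=grab('side'); save('s6',cv2.resize(im[110:290,150:370],None,fx=3,fy=3))
C=np.array([623.4,45.7,0]); X=(P-C)@n; Y=(P-C)@my; z=P[...,2]
for nm,m in (('book',(Y>10)&(z>20)&(z<50)),('game',(Y<5)&(z>28)&(z<60))):
    m=m&(X>-115)&(X<130)&(abs(Y)<175); R=cv2.minAreaRect(np.stack([X[m],Y[m]],1).astype(np.float32)); print(nm,m.sum(),np.round(cv2.boxPoints(R)).tolist(),np.round(R[1]),np.percentile(z[m],[10,50,90]))
```

```text
t 10.22 tcp [635.3 -90.4 264.9] F [ 0.2 -0.2  0.3] op 0.6
[[0.021, -0.471, -0.882], [-0.004, -0.882, 0.471], [-1.0, -0.007, -0.02]]
twist to bring z to my -0.012 n in tool [ 0.006 -1.     0.012]
book 1114 [[-95.0, 32.0], [91.0, 32.0], [91.0, 141.0], [-95.0, 141.0]] [109. 185.] [27.91031146 30.94282421 33.62344545]
game 865 [[-79.0, -125.0], [70.0, -126.0], [71.0, -33.0], [-78.0, -32.0]] [ 93. 149.] [40.15276549 44.77752461 47.51245087]
```

View pics/s6.png

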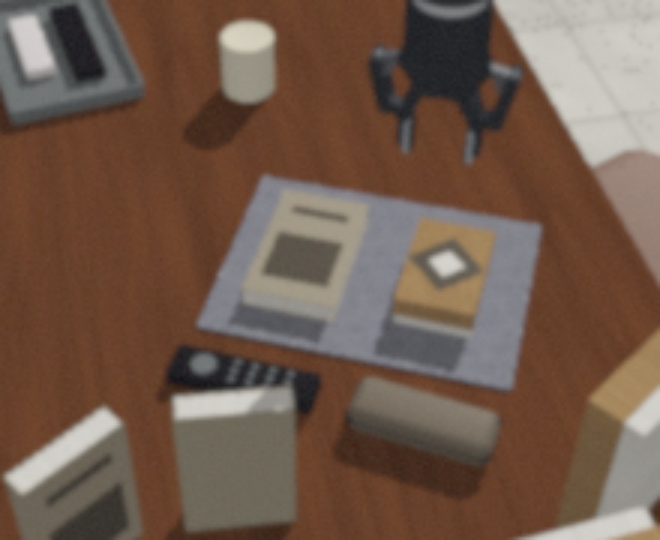

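Both items lie flat, front faces up, well inside the mat (±135 × ±180). The bystanders are where they were and the robot is clear.

```bash
python3 -c "
from cell import robot
print(robot.finish_job())"
```

```text
the job is handed in; nothing more can be done
None
```

I toppled the paperback first and then the game box, each with a slow fingertip push near its top. I handed the job in at about 10.3 s with the arm clear of everything.

- **Final position:** the last depth check, in the mat's frame, shows both lying flat with their front faces up and wholly on the mat, which reaches ±135 mm in x and ±180 mm in y:

| Item | x (mm) | y (mm) | Top surface z (mm) |
|---|---|---|---|
| Paperback | -95 to 91 | 32 to 141 | about 31 |
| Game box | -79 to 71 | -126 to -32 | about 45 |

- **Bystanders:** the remote, candle and spectacle case look unmoved in the last picture. I did not measure them again. The mug was outside that crop, and the arm never went near it.
- **What disagreed:** my first push at the paperback skimmed onto its top edge without moving it. The real fingertips stood about 25 to 30 mm higher than the reported tool position at that finger opening. I pushed again lower and it toppled cleanly.

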